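# Reset the metal detector's reject alarm with the key

## Robot

A 6-joint arm with a two-finger parallel gripper is mounted at the origin on the work surface. World frame = base frame: x ahead of the robot, y to its left, z up, the work surface at z = 0. Lengths are in mm, angles in rad, forces in N, time in s.
With the tool pointing down it reaches from about 400 to 925 mm from the base axis. Payload 12.5 kg.
Tool frame: the origin (TCP) lies at the very end of the fingers, on their centre line; the grasp point (between the pads) lies 19 mm behind it; z points along the fingers, y is the line along which they close (so a half turn about z gives the same grasp; the last joint's range is limited). The gripper opens to 95 mm and grips with 3 to 60 N. Pads are 20 mm wide; open, the fingers measure 119 mm over their backs; the gripper's body (75 mm by 180 mm) begins 59 mm behind the grasp point.
Start: joints at [1.037, 0.491, 1.559, -0, 1.092, -0.106], TCP at [259.28, 568.701, 214.661] pointing down, gripper open.
Joint ranges: [-3.1, 3.1], [-0.84, 2.19], [0.05, 2.79], [-1.13, 4.28], [0.06, 2.93], [-2.69, 2.69]. Speed limits (rad/s): [2.22, 2.22, 2.79, 3.14, 3.14, 3.14].

## Interface

Orientations are given as [roll, pitch, yaw] about the fixed x, y, z axes, in that order (R = Rz(yaw) Ry(pitch) Rx(roll)).
In Python, from cell import state, imaging, env, spot_in, mark_of gives the robot as it stands. The module is installed in compiled form; this text tells all that it offers.
- The arm moves only by the tool step_arm, never from a script. Its argument "increments" is a list of rows, each an object with "slide": the shift along the tool's x, y, z in m, a list of three; "roll": the turn about the tool's z in rad. A call has 1 to 5 rows; each row is the pose to reach, as a shift and turn from the pose commanded when the call began, along the tool's axes at that moment; what a row does not reach only later rows make up. A row lasts 1/8 s, in which the tool goes at most 62.5 mm and 10.7 degrees, less where a joint would pass 70% of its speed; a pose out of reach is approached as far as the arm can. A call with a gripper value outside its range is refused whole. "fingers" is the opening, from 0 (shut) to 1 (fully open), set as the call begins (left out, the last holds). The fingers move at their own pace and stop on an object; the grip force is fixed at half the most. Time passes only in rows, so rows that repeat a pose let the fingers close. It gives the time, the measured TCP pose, the force, the opening and the grip force at its end, in the units of the state.
- state(): the state, without advancing time (a new reading comes with each control period).
- imaging.read_camera(name): name is "scene" or "top"; returns a dict with "color" (400x640x3 uint8, red, green, blue), "z_map" (400x640 float32, mm along the optical axis (not along the pixel's ray), 0 where there is no reading), "intrinsics" (3x3 intrinsics, pixels), "camera_from_world" (4x4, takes a point from world to camera coordinates). Camera axes: x right, y up, looking along -z (the intrinsics and any distortion apply to the point x, -y, -z); pixel columns grow to the right and rows downward; lengths in mm; the calibration is good to about 2 mm. A picture is of the moment at which its call begins.
- env.job_done(): hands the job in; it is judged then, once.
Trained networks look in the newest picture that a camera, given by its name, has taken for a name from the list of things; names that differ only in an ending like _2 or _b are one class to them, and where a whole thing is asked for, a point or a joint stands for the part that bears it (a point fixed in the world has none). Each returns a list of dicts, best first, with "confidence" (0 to 1); they miss things now and then, are a little off and sometimes report something else, mostly with a low value. They report only what shows in the picture. A call takes as long as a camera call. They do not tell look-alikes from the thing itself.
- spot_in(camera, target): "bbox" ([left, top, right, bottom] in pixels, round what is visible of it).
- mark_of(camera, target): "uv" ([column, row] in pixels: a listed point, or the origin of a listed thing).
The state is a dict: "t": time; "joints": joint angles; "qvel": joint speeds; "tau": joint torques, N m; "eef_pos": TCP position; "tcp_rot": TCP orientation; "ft_force": force on the tool from outside, world axes, zero at the start; "moment": the same for the moment, N m; "opening": opening from 0.0 (shut) to 1.0 (fully open); "grip_force": force on a finger pad.
Only numpy, scipy, OpenCV 4.12 (cv2) and the standard library are available. Lean on these libraries where they do the work, as an engineer would, in place of code of your own. Each camera call takes 0.05 s, during which the arm holds its last target. There are 200 camera calls.

## Task

The metal detector at the packing belt has thrown a reject and its alarm must now be reset. Push the sprung lid of the reject box down until the catch holds it shut by itself, then take the key with the round head out of the key block, work it fully home in the key switch on top of the reset station (its tumblers are sticky: wiggle it past them), turn it a quarter turn clockwise as seen from above, as far as it goes, and finish while still gripping the key and holding it turned and fully in against the spring. Leave the other two keys and everything else on the table where they are.

Things in the scene. Friction and masses are not known exactly. Their poses are not given: they have to be found in the camera images.
- reject_box: Steel reject box, 170 mm front to back (x), 200 mm wide (y), 130 mm high, fixed, in front of the low belt. Origin: centre of its underside; z up, -x is its front (towards the robot). In the front wall, 122 mm up, sits a spring catch (round knob, sticks out 24 mm) that snaps over the lid's strike bar when the lid is pushed shut.
- lid (a joint): Angle (rad) of the box's sheet-steel lid about its back top edge. 0 = down on the stop, about 0.52 = sprung open, as at the start. Pressing it down at the front takes 4 to 7 N, some 3 N more at the end where the catch snaps (near 0.01). Held by the catch it rests at about 0.01; let go before that it springs up again.
- lid_front (a point): Point on the top of the lid where it is pressed: centre of the rubber press pad, 24 x 80 mm, 162 mm in front of the hinge and 18 mm behind the lid's front edge. Its own x and y axes lie in the lid (x towards the hinge). It moves down on an arc about the hinge.
- lid_hinge (a point): Point on the lid's hinge line, in the middle of the box's back top edge, 131 mm above the table; its y axis is the hinge line.
- key_block: Black plastic block fixed to the table, 155 x 50 mm (x, y), 42 mm high, with three slots in a row along its x axis, at -50, 0 and +50 mm. A key stands in each, blade down, its flange resting on the block's top. Any key may be in any slot. Origin: centre of the underside.
- key_round: The key to use, steel, upright, head a round disc 36 mm across, 9 mm thick (along y: grip across its flat faces), centre 28 mm and top 46 mm above the origin. Origin: on its axis, at the underside of the flange (22 mm across, 4 thick); neck 14 x 9 mm up to 13 mm. Below: blade 10 mm wide (x), 4 thick (y), 30 long, the last 5 mm a V tip. z up. Fits either way round. 40 to 80 g.
- key_square: Another key, to be left standing in the block: square head 32 mm wide, 9 mm thick, top 46 mm above its flange. Same blade, flange, axes and origin.
- key_bar: Another key, to be left standing in the block: low cross-bar head 44 mm wide, 10 mm thick, 13 mm high, with a stub on top, 36 mm above its flange. Same blade, flange, axes and origin.
- station: Reset station: steel enclosure, 110 x 160 mm (x, y), 85 mm high, fixed. On its top the round key switch (30 mm to -y of the centre), a mushroom stop button (45 mm to +y of the centre, 38 mm across, top 111 mm above the table) and a small lamp. Origin: centre of the underside.
- keyway (a point): Middle of the keyway's mouth, on the switch's flat face, 95 mm above the table. Turns with the switch; x along the slot, z up. Slot 11.5 x 6 mm (5 deeper down), 2.5 mm lead-in. Home = flange on this face. Two sticky, askew tumblers stop the blade with its tip 13 and 18 mm deep: straight takes 8 to 20 N, but 3 to 6 N while twisting to and fro by 0.15 rad. From 22 mm a pin lifts it with 1 to 2 N.
- key_switch (a joint): Turn of the key switch (rad), growing clockwise seen from above; 0 = rest, 1.5 = stop, a quarter turn. It is locked until the key is home within about 3 mm; then it turns against a spring (about 0.01 to 0.06 N m) and springs back when let go. The key has about 0.1 rad of play in the slot.
- jar: Sample jar with a lid, standing on the table, 64 mm in diameter, 85 mm high. Leave it. Origin: centre of its underside.
- sprayer: Spray bottle, standing on the table, 68 mm in diameter, 195 mm high. Leave it. Origin: centre of its underside.
- test_wand: Flat plastic test stick, 182 x 26 x 11 mm, lying on the table. Leave it. Origin: underside, 6 mm off its middle.
- scoop: Steel scoop lying on the table, 200 mm long with its handle to -x, 64 mm wide, 35 mm high. Leave it. Origin: underside, 12 mm in front of the back of the blade.
- fruit: One piece of dried fruit, 34 x 28 x 24 mm, lying on the table. Leave it. Origin: underside.
Things that resemble listed ones, but are neither listed nor needed, are in the scene too. What is shaped like the station but brown or pink is not meant. What is shaped like the key_round but blue or yellow is not meant.

How it is judged:
By the outcome, as a careful person would: the job done as asked, in the order asked, and still so for the second after the job is handed in, while the arm keeps its last pose, push and grip.
It also fails if it takes over 61 s, if anything falls off the work surface, if the arm or the gripper's body presses on something with over 40 N, if the wrist force passes 120 N, or if a joint passes its speed limit or range.

## Working session

There is one attempt and no reset: what is moved stays moved. The work goes in short steps, Python scripts to look and compute and a tool call to move; the robot and the scene stay as the last step left them, time stands still between calls to the robot, and variables do not carry over. Pictures are saved under pics/ and viewed, at most 10 in all, crops included, and the job is handed in when it is done.

Besides the shell and the picture viewer there is one more tool, called after ">>>" by a JSON object that holds its "method" and its "body", one argument or row to a line. step_arm: Moves the arm, as the interface text tells. Its arguments: {"type":"object","properties":{"increments":{"type":"array"},"fingers":{"type":"number"}},"required":["increments"]}

```bash
mkdir -p pics
cat > h.py <<'E'
import numpy as np, cv2
from cell import state, imaging, env, spot_in, mark_of
def cam(n):
    c=imaging.read_camera(n); c['K']=np.array(c['intrinsics']); c['T']=np.array(c['camera_from_world']); return c
def ray(c,u,v):
    K=c['K']; d=np.array([(u-K[0,2])/K[0,0],-(v-K[1,2])/K[1,1],-1.0])
    R=c['T'][:3,:3]; o=-R.T@c['T'][:3,3]; return o,R.T@d
def at_z(c,u,v,z):
    o,d=ray(c,u,v); return o+d*(z-o[2])/d[2]
def at_d(c,u,v,depth=None):
    if depth is None: depth=c['z_map'][int(round(v)),int(round(u))]
    o,d=ray(c,u,v); return o+d*depth
def proj(c,p):
    q=c['T'][:3,:3]@np.array(p)+c['T'][:3,3]; K=c['K']; return K[0,2]+K[0,0]*q[0]/-q[2], K[1,2]+K[1,1]*-q[1]/-q[2]
def save(c,n): cv2.imwrite('pics/'+n,cv2.cvtColor(c['color'],cv2.COLOR_RGB2BGR))
E
python3 - <<'E'
from h import *
np.set_printoptions(precision=1,suppress=True)
print(state())
for n in ['scene','top']:
    c=cam(n); save(c,n+'1.png'); print(n,c['K'].tolist(),at_d(c,320,200), (-c['T'][:3,:3].T@c['T'][:3,3]))
    for t in ['reject_box','lid_front','lid_hinge','key_block','key_round','key_square','key_bar','station','keyway','jar','sprayer','test_wand','scoop','fruit']:
        for r in mark_of(n,t)[:4]:
            print(n,t,np.round(r['uv']),round(r['confidence'],2),at_d(c,*np.clip(r['uv'],0,[639,399])))
E
```

```text
{'t': 0.0, 'joints': array([ 1. ,  0.5,  1.6, -0. ,  1.1, -0.1]), 'qvel': array([ 0., -0., -0., -0.,  0.,  0.]), 'tau': array([  0. , -61.3, -25.8,   0.1,   0. ,  -0. ]), 'eef_pos': array([259.1, 568.5, 214.1]), 'tcp_rot': array([-3.1, -0. ,  2.7]), 'ft_force': array([-0.2,  0.6,  0.2]), 'moment': array([0. , 0.1, 0. ]), 'grip_force': 0.0, 'opening': 0.9995917138184167}
scene [[376.8207389752922, 0.0, 322.53204011856576], [0.0, 376.8207389752922, 200.9165896619029], [0.0, 0.0, 1.0]] [337.  124.    0.5] [1027.9 -730.3  745.3]
scene reject_box [410. 206.] 0.63 [650.3 173.7  79.2]
scene lid_front [404. 146.] 0.89 [562.1 273.9 216.3]
scene lid_hinge [443. 182.] 0.96 [704.4 274.2 133.7]
scene key_block [249. 314.] 0.79 [ 536.2 -390.2   44.6]
scene key_block [329. 220.] 0.73 [500.7 -38.4  84.6]
scene key_round [271. 360.] 0.79 [ 647.  -433.9   19.6]
scene key_round [282. 289.] 0.71 [ 525.2 -271.2   14.3]
scene key_round [262. 315.] 0.53 [ 562.7 -375.7   46. ]
scene key_square [232. 290.] 0.62 [ 455.1 -370.7   51.1]
scene key_bar [246. 302.] 0.61 [ 506.8 -372.6   46.1]
scene station [313. 2
[... 1018 characters left out ...]
 66.8]
top key_bar [448. 187.] 0.65 [ 383.3    6.1 1222.4]
top station [398. 281.] 0.82 [ 255.2 -216.7   86.1]
top station [347. 197.] 0.68 [473.  -87.8  85.1]
top station [177. 302.] 0.63 [204.9 341.7  97.5]
top keyway [177. 309.] 0.72 [188.3 340.6  99.8]
top keyway [418. 284.] 0.67 [ 248.4 -266.8   94.2]
top keyway [364. 186.] 0.49 [ 498.4 -129.7   98.4]
top jar [294. 212.] 0.72 [437.4  51.1  21. ]
top jar [357. 124.] 0.55 [ 665.6 -115.3   84.1]
top sprayer [174. 208.] 0.83 [442.2 359.1  90.6]
top sprayer [364. 187.] 0.44 [ 496.3 -130.3   95.8]
top test_wand [238. 220.] 0.72 [413.3 205.1  12.3]
top scoop [423. 117.] 0.64 [ 707.7 -312.6    2.8]
top fruit [292. 212.] 0.42 [436.9  56.9  25.6]
```

View pics/top1.png

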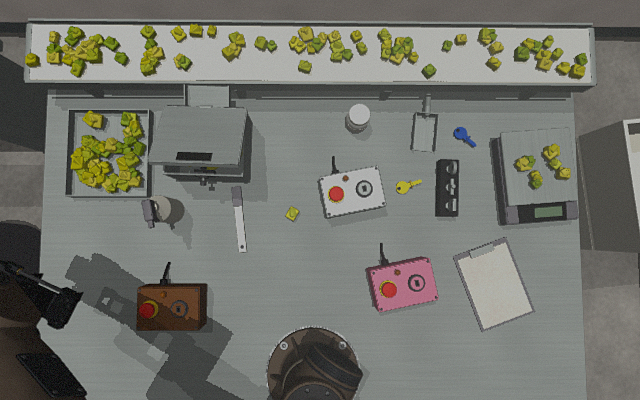

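View pics/scene1.png

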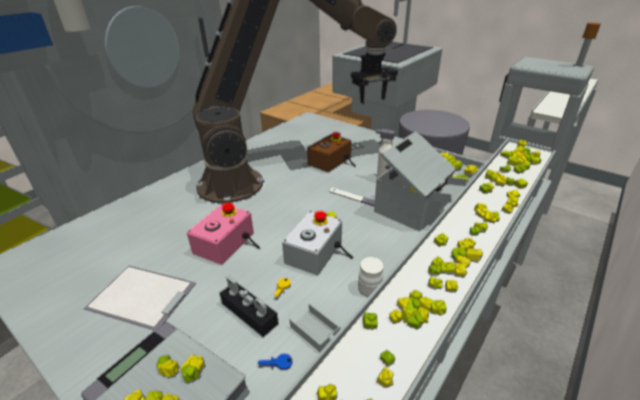

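The top view shows the white station at (350,192), with its switch at (364,188). The pink one at (402,284) and the brown one at (172,306) are decoys. The key block is at (447,188). The yellow key at (408,186) and the blue key at (464,137) are also decoys, lying on the table. The lid is at (200,135). I still have to pick out the round key among the three in the block.

Run:
```python
from h import *
np.set_printoptions(precision=1,suppress=True)
c=cam('top'); s=cam('scene')
r=lambda im,x0,y0,x1,y1,w,h: cv2.resize(im[y0:y1,x0:x1],(w,h),interpolation=cv2.INTER_CUBIC)
a=r(c['color'],430,155,465,220,310,576); b=r(s['color'],210,265,285,340,480,480)
im=np.zeros((580,800,3),np.uint8); im[:576,:310]=a; im[:480,315:795]=b
cv2.imwrite('pics/crop1.png',im[:,:,::-1])
c2=r(c['color'],310,155,395,225,800,600)
cv2.imwrite('pics/crop2.png',c2[:,:,::-1])
# world points from the top camera and scene camera
def cloud(c):
    v,u=np.mgrid[0:400,0:640]; d=c['z_map']; K=c['K']
    q=np.stack([(u-K[0,2])/K[0,0]*d,-(v-K[1,2])/K[1,1]*d,-d],-1)-c['T'][:3,3]
    return q@c['T'][:3,:3]
P=cloud(c);S=cloud(s)
def rect(P,x,y,z,n):
    m=(P[...,0]>x[0])&(P[...,0]<x[1])&(P[...,1]>y[0])&(P[...,1]<y[1])&(P[...,2]>z[0])&(P[...,2]<z[1])
    print(n,m.sum(),cv2.minAreaRect(P[m][:,:2].astype(np.float32)),P[m][:,2].mean())
for n,Q in(('top',P),('scene',S)):
    rect(Q,(380,600),(-200,20),(78,90),n+' station')
    rect(Q,(400,600),(-420,-310),(36,46),n+' block')
    rect(Q,(400,600),(-420,-310),(72,95),n+' keyheads')
    m=(Q[...,0]>480)&(Q[...,0]<720)&(Q[...,1]>170)&(Q[...,1]<400)&(Q[...,2]>130)&(Q[...,2]<260)
    w=Q[m]; print(n,'lid',w.min(0),w.max(0)); 
    rect(Q,(480,720),(170,400),(130,260),n+'lid')
    # plane fit
    A=np.c_[w[:,:2],np.ones(len(w))]; k=np.linalg.lstsq(A,w[:,2],rcond=None)[0]; print(k, np.arctan(np.hypot(k[0],k[1])),np.arctan2(k[1],k[0]))
    # switch face
    m=(Q[...,0]>440)&(Q[...,0]<540)&(Q[...,1]>-170)&(Q[...,1]<-80)&(Q[...,2]>91)&(Q[...,2]<99)
    print(n,'switch',m.sum(),np.median(Q[m],0),cv2.minEnclosingCircle(Q[m][:,:2].astype(np.float32)))
    m=(Q[...,0]>440)&(Q[...,0]<560)&(Q[...,1]>-90)&(Q[...,1]<0)&(Q[...,2]>104)&(Q[...,2]<116)
    print(n,'button',m.sum(),Q[m].mean(0))
```

```text
top station 2080 ((488.10137939453125, -102.2108383178711), (109.91382598876953, 159.95864868164062), 11.385279655456543) 84.6230086429944
top block 772 ((502.2240905761719, -369.33306884765625), (52.197452545166016, 155.1394805908203), 88.2496109008789) 41.51193236351093
top keyheads 139 ((502.6352844238281, -369.3628234863281), (11.128371238708496, 132.74940490722656), 88.23784637451172) 82.76570690659182
top lid [500.9 170.  130. ] [718.9 381.9 228.5]
toplid 5437 ((609.9317626953125, 275.9663391113281), (211.88168334960938, 218.0041046142578), 89.99323272705078) 183.61220552104072
[ -0.5   0.  474.4] 0.4539669382154688 3.0974655082996905
top switch 202 [ 494.9 -131.2   94.3] ((493.158935546875, -122.31809997558594), 52.00119400024414)
top button 169 [479.  -57.9 110.3]
scene station 1199 ((492.462158203125, -102.8176040649414), (110.00719451904297, 160.04005432128906), 11.128418922424316) 85.5443613685245
scene block 799 ((504.66998291015625, -368.4947509765625), (52.39532470703125, 156.49176025390625), 87.72024536132812) 42.54988331860826
scene keyheads 188 ((505.005859375, -368.8797302246094), (10.644519805908203, 134.7096405029297), 88.07005310058594) 82.70465681291624
scene lid [501.5 170.  130. ] [719.3 382.6 228.5]
scenelid 2590 ((610.3812255859375, 276.29107666015625), (217.79083251953125, 212.59681701660156), 0.010785077698528767) 178.70792603649178
[ -0.5   0.1 470.1] 0.4610599824410009 3.0264704824891964
scene switch 149 [ 501.4 -131.8   95.2] ((508.93988037109375, -114.60211944580078), 41.07451248168945)
scene button 103 [484.7 -60.2 110.8]
```

View pics/crop1.png

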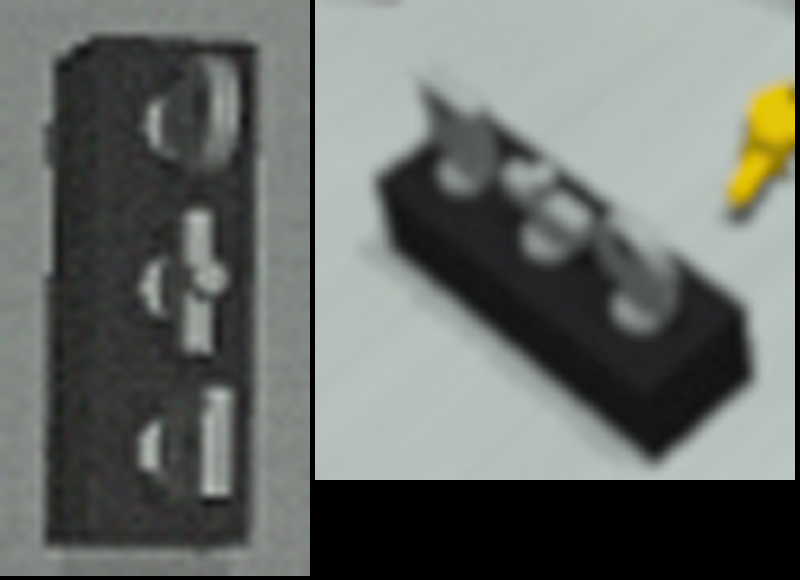

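View pics/crop2.png

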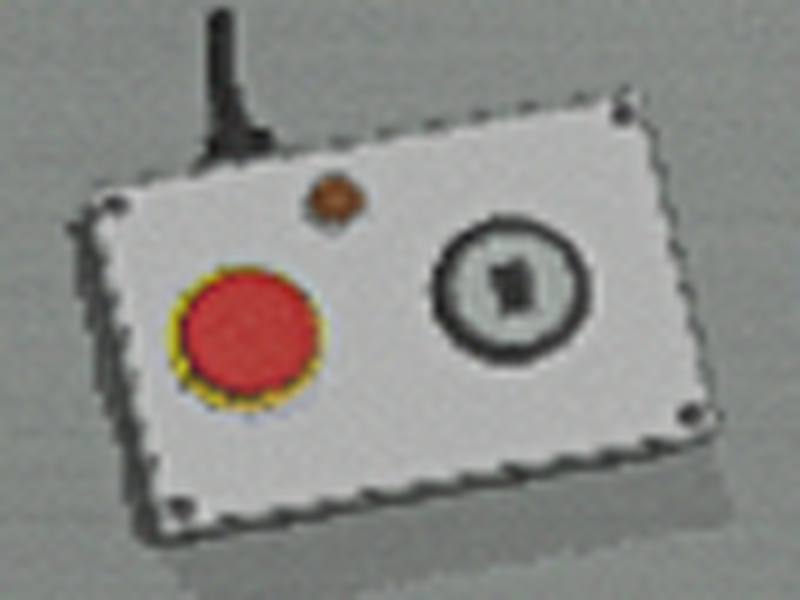

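The crops show the round-headed key at the +x end of the block (top-view crop (215,115), scene crop (640,280)). The bar key is in the middle and the square key is nearest the robot. The slot in the white station's switch lines up with the station's yaw, about 11°.

Candidates for the round key are the yellow key (408,186) and the blue key (464,137), both ruled out by colour, and the steel key at (451,170), which I choose. Candidates for the station are pink, brown and white, and I choose white. The lid comes first.

```bash
cat >> h.py <<'E'
from scipy.spatial.transform import Rotation as Rot
def go(x,y,z,yaw,frm=None):
    s=state(); p=np.array(s['eef_pos'] if frm is None else frm[:3]); R=Rot.from_euler('xyz',s['tcp_rot']).as_matrix() if frm is None else Rot.from_euler('xyz',[np.pi,0,frm[3]]).as_matrix()
    ps=np.arctan2(R[1,0],R[0,0]); d=R.T@(np.array([x,y,z])-p)/1000
    print('slide',np.round(d,4),'roll',round((ps-yaw+np.pi)%(2*np.pi)-np.pi,3))
E
python3 - <<'E'
from h import *
print(state()['tcp_rot'])
f=(259.28,568.7,214.66,state()['tcp_rot'][2])
go(290,540,275,np.pi,f);go(559,274,275,np.pi,f);go(559,274,235,np.pi,f)
E
```

```text
[3.14150042e+00 2.55773754e-05 2.71381431e+00]
slide [-0.0399 -0.0134 -0.0603] roll -0.428
slide [-0.395  -0.1438 -0.0603] roll -0.428
slide [-0.395  -0.1438 -0.0203] roll -0.428
```

>>> {"method": "step_arm", "body": {
  "increments": [
    {"slide": [-0.01,-0.004,-0.05],"roll": -0.1},
    {"slide": [-0.06,-0.022,-0.06],"roll": -0.25},
    {"slide": [-0.115,-0.042,-0.06],"roll": -0.4},
    {"slide": [-0.17,-0.062,-0.06],"roll": -0.428},
    {"slide": [-0.225,-0.082,-0.06],"roll": -0.428}
  ],
  "fingers": 0
}}

```text
t: 2.22
eef_pos: [431.1, 399.3, 274.9]
tcp_rot: [3.141, 0.0, -3.141]
ft_force: [1.3, 0.8, 0.4]
opening: 0.53
grip_force: 0.0
```

>>> {"method": "step_arm", "body": {
  "increments": [
    {"slide": [-0.04,-0.039,0.0]},
    {"slide": [-0.08,-0.078,0.0]},
    {"slide": [-0.129,-0.126,0.005]},
    {"slide": [-0.129,-0.126,0.04]},
    {"slide": [-0.129,-0.126,0.04]}
  ]
}}

```text
invalid input at $.increments[0]: expected keys slide, roll
```

>>> {"method": "step_arm", "body": {
  "increments": [
    {"slide": [-0.04,-0.039,0.0],"roll": 0},
    {"slide": [-0.08,-0.078,0.0],"roll": 0},
    {"slide": [-0.129,-0.126,0.005],"roll": 0},
    {"slide": [-0.129,-0.126,0.04],"roll": 0},
    {"slide": [-0.129,-0.126,0.04],"roll": 0}
  ]
}}

```text
t: 2.85
eef_pos: [558.5, 273.7, 232.5]
tcp_rot: [-3.14, -0.004, 3.14]
ft_force: [-0.2, 0.1, -0.2]
opening: 0.026
grip_force: 0.0
```

Run:
```python
from h import *
t=cam('top');s=cam('scene')
r=lambda im,x0,y0,x1,y1: cv2.resize(im[y0:y1,x0:x1],(400,400),interpolation=cv2.INTER_CUBIC)
im=np.hstack([r(t['color'],145,85,255,195),r(s['color'],350,100,470,220)])
cv2.imwrite('pics/lid1.png',im[:,:,::-1])
p=state()['eef_pos'];print(p,proj(t,p),proj(s,p))
```

```text
[558.86485584 275.28427372 235.43900857] (np.float64(191.9448591034435), np.float64(153.55231873263898)) (np.float64(404.3485642331968), np.float64(140.02476829916134))
```

View pics/lid1.png

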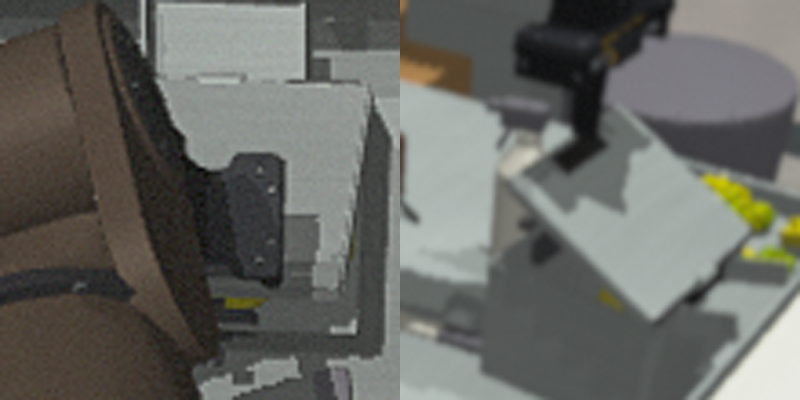

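The fingertips stand over the pad, so I press along the arc.

>>> {"method": "step_arm", "body": {
  "increments": [
    {"slide": [0.002,0,0.022],"roll": 0},
    {"slide": [0.007,0,0.034],"roll": 0},
    {"slide": [0.013,0,0.047],"roll": 0},
    {"slide": [0.017,0,0.06],"roll": 0},
    {"slide": [0.019,0,0.07],"roll": 0}
  ]
}}

```text
t: 3.58
eef_pos: [539.9, 275.9, 165.4]
tcp_rot: [3.14, 0.002, -3.141]
ft_force: [-0.2, 3.8, 5.4]
opening: 0.006
grip_force: 3.0
```

>>> {"method": "step_arm", "body": {
  "increments": [
    {"slide": [0.001,0,0.007],"roll": 0},
    {"slide": [0.002,0,0.014],"roll": 0},
    {"slide": [0.002,0,0.02],"roll": 0},
    {"slide": [0.003,0,0.025],"roll": 0},
    {"slide": [0.003,0,0.028],"roll": 0}
  ]
}}

```text
t: 4.2
eef_pos: [536.7, 275.8, 137.5]
tcp_rot: [3.14, 0.001, -3.141]
ft_force: [-2.2, 4.8, 7.0]
opening: -0.0
grip_force: 3.6
```

>>> {"method": "step_arm", "body": {
  "increments": [
    {"slide": [0,0,0.0015],"roll": 0},
    {"slide": [0,0,0.003],"roll": 0},
    {"slide": [0,0,0.004],"roll": 0},
    {"slide": [0,0,0.005],"roll": 0},
    {"slide": [0,0,0.005],"roll": 0}
  ]
}}

```text
t: 4.82
eef_pos: [536.8, 275.9, 136.8]
tcp_rot: [3.14, 0.004, -3.14]
ft_force: [-14.8, -1.9, 45.5]
opening: 0.004
grip_force: 23.1
```

>>> {"method": "step_arm", "body": {
  "increments": [
    {"slide": [0,0,-0.005],"roll": 0},
    {"slide": [0,0,-0.02],"roll": 0},
    {"slide": [0,0,-0.05],"roll": 0},
    {"slide": [0,0,-0.09],"roll": 0},
    {"slide": [0.0,0,-0.12],"roll": 0}
  ]
}}

```text
t: 5.45
eef_pos: [536.8, 274.8, 253.7]
tcp_rot: [3.142, 0.001, -3.141]
ft_force: [0.1, 0.7, 0.6]
opening: 0.004
grip_force: 0.0
```

Run:
```python
from h import *
np.set_printoptions(precision=1,suppress=True)
s=cam('scene')
for r in mark_of('scene','lid_front')[:2]: print(r,at_d(s,*r['uv']))
for q in [(575,220),(600,230),(650,210),(560,340)]:
    u,v=proj(s,(*q,136)); print(q,at_d(s,u,v))
c=state(); print(c['eef_pos'],c['joints'],c['tcp_rot'])
f=(536,274,252,np.pi); th=-0.033
go(553.4,-370.6,252,np.pi+th,f); go(553.4,-370.6,120,np.pi+th,f)
```

```text
{'uv': [308.0, 234.6], 'confidence': 0.68} [ 502.7 -135.6   95.6]
{'uv': [385.1, 176.7], 'confidence': 0.54} [549.4 188.2 140.4]
(575, 220) [578.6 212.4 140.9]
(600, 230) [601.8 225.9 138.6]
(650, 210) [653.2 202.  141.2]
(560, 340) [562.6 334.1 139.3]
[537.7 275.2 255.3] [ 0.4  0.4  1.6 -0.   1.2 -1.2] [ 3.1  0.  -3.1]
slide [-0.  -0.6 -0. ] roll 0.033
slide [-0.  -0.6  0.1] roll 0.033
```

The lid stays shut: its surface is flat at about z 140. Next I move to the key block.

>>> {"method": "step_arm", "body": {
  "increments": [
    {"slide": [0,-0.055,0],"roll": 0},
    {"slide": [0,-0.11,0],"roll": 0},
    {"slide": [-0.005,-0.168,0],"roll": 0},
    {"slide": [-0.01,-0.226,0],"roll": 0},
    {"slide": [-0.016,-0.284,0],"roll": 0.033}
  ],
  "fingers": 0.6
}}

```text
t: 6.18
eef_pos: [552.5, -10.9, 251.1]
tcp_rot: [3.142, -0.001, 3.109]
ft_force: [1.2, 0.2, -0.0]
opening: 0.476
grip_force: 0.0
```

>>> {"method": "step_arm", "body": {
  "increments": [
    {"slide": [0,-0.058,0],"roll": 0},
    {"slide": [0,-0.116,0],"roll": 0},
    {"slide": [0,-0.174,0],"roll": 0},
    {"slide": [0,-0.232,0.03],"roll": 0},
    {"slide": [0,-0.29,0.06],"roll": 0}
  ]
}}

```text
t: 6.8
eef_pos: [543.1, -295.7, 193.0]
tcp_rot: [3.141, -0.001, 3.109]
ft_force: [0.8, 0.4, -0.5]
opening: 0.602
grip_force: 0.0
```

Run:
```python
from h import *
np.set_printoptions(precision=3,suppress=True)
c=state(); print(c['eef_pos'],c['joints'],c['tcp_rot'])
go(553.4,-370.6,115,np.pi-.033);go(553.4,-370.6,51,np.pi-.033)
```

```text
[ 543.108 -295.66   192.984] [-0.605  0.503  1.601 -0.     1.039 -2.143] [ 3.141 -0.001  3.109]
slide [-0.013 -0.075  0.078] roll 0.0
slide [-0.013 -0.075  0.142] roll 0.0
```

>>> {"method": "step_arm", "body": {
  "increments": [
    {"slide": [-0.006,-0.037,0.02],"roll": 0},
    {"slide": [-0.013,-0.075,0.05],"roll": 0},
    {"slide": [-0.013,-0.075,0.08],"roll": 0}
  ]
}}

```text
t: 7.18
eef_pos: [553.6, -371.6, 112.0]
tcp_rot: [3.141, -0.001, 3.107]
ft_force: [0.2, 0.7, 0.0]
opening: 0.601
grip_force: 0.0
```

Run:
```python
from h import *
np.set_printoptions(precision=1,suppress=True)
t=cam('top');s=cam('scene')
r=lambda im,x0,y0,x1,y1: cv2.resize(im[y0:y1,x0:x1],(400,400),interpolation=cv2.INTER_CUBIC)
im=np.hstack([r(t['color'],410,140,490,220),r(s['color'],220,260,300,340)])
cv2.imwrite('pics/key1.png',im[:,:,::-1])
p=state()['eef_pos'];print(p,proj(t,p),proj(s,p),proj(s,(553.4,-370.6,88)))
```

```text
[ 552.5 -368.7  110.1] (np.float64(456.75334030104693), np.float64(165.20845541083236)) (np.float64(257.72388187517964), np.float64(291.53550626056267)) (np.float64(258.47093352089644), np.float64(299.04283210897484))
```

View pics/key1.png

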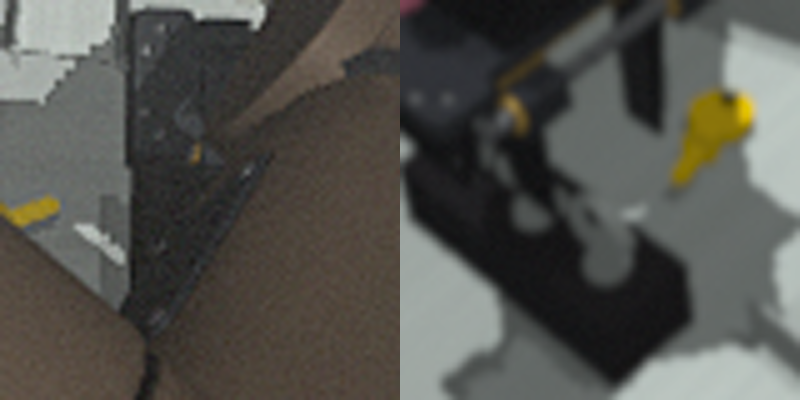

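The open fingers straddle the round key, which is upright at (600,240) in the crop. Now I descend and grip.

>>> {"method": "step_arm", "body": {
  "increments": [
    {"slide": [0,0,0.03],"roll": 0},
    {"slide": [0,0,0.055],"roll": 0},
    {"slide": [0,0,0.061],"roll": 0},
    {"slide": [0,0,0.061],"roll": 0}
  ]
}}

```text
t: 7.78
eef_pos: [554.6, -369.3, 54.0]
tcp_rot: [-3.141, 0.0, 3.109]
ft_force: [0.5, -0.3, -0.3]
opening: 0.602
grip_force: 0.0
```

>>> {"method": "step_arm", "body": {
  "increments": [
    {"slide": [0,0,0],"roll": 0},
    {"slide": [0,0,0],"roll": 0},
    {"slide": [0,0,0],"roll": 0},
    {"slide": [0,0,0],"roll": 0},
    {"slide": [0,0,0],"roll": 0}
  ],
  "fingers": 0
}}

```text
t: 8.4
eef_pos: [554.3, -369.5, 53.2]
tcp_rot: [3.142, 0.0, 3.109]
ft_force: [0.5, -0.2, 0.6]
opening: 0.127
grip_force: 0.5
```

>>> {"method": "step_arm", "body": {
  "increments": [
    {"slide": [0,0,0],"roll": 0},
    {"slide": [0,0,0],"roll": 0},
    {"slide": [0,0,0],"roll": 0}
  ]
}}

```text
t: 8.78
eef_pos: [554.4, -371.1, 53.3]
tcp_rot: [-3.139, 0.001, 3.109]
ft_force: [-1.3, -7.6, -2.9]
opening: 0.093
grip_force: 30.0
```

>>> {"method": "step_arm", "body": {
  "increments": [
    {"slide": [0,0.0,-0.01],"roll": 0},
    {"slide": [0,0,-0.03],"roll": 0},
    {"slide": [0,0,-0.06],"roll": 0},
    {"slide": [0,0,-0.1],"roll": 0},
    {"slide": [0,0,-0.14],"roll": 0}
  ]
}}

```text
t: 9.4
eef_pos: [554.1, -369.3, 194.2]
tcp_rot: [3.141, -0.0, 3.109]
ft_force: [-0.2, 0.7, -0.5]
opening: 0.093
grip_force: 30.0
```

Run:
```python
from h import *
np.set_printoptions(precision=3,suppress=True)
c=state(); print(c['eef_pos'],c['joints'],c['tcp_rot'],c['ft_force'],c['opening'])
th=np.radians(11.2); 
ps=np.array([state()['eef_pos'] for _ in range(20)]).mean(0); print(ps)
go(496.1,-131.9,191,np.pi+th)
go(496.1,-131.9,150,np.pi+th)
```

```text
[ 554.063 -369.281  194.246] [-0.687  0.569  1.473  0.     1.1   -2.225] [ 3.141 -0.     3.109] [-0.236  0.674 -0.504] 0.0934859847743608
[ 554.063 -369.281  194.246]
slide [0.066 0.235 0.003] roll -0.228
slide [0.066 0.235 0.044] roll -0.228
```

>>> {"method": "step_arm", "body": {
  "increments": [
    {"slide": [0.014,0.05,0],"roll": 0},
    {"slide": [0.028,0.1,0],"roll": -0.08},
    {"slide": [0.045,0.16,0],"roll": -0.16},
    {"slide": [0.06,0.21,0],"roll": -0.228},
    {"slide": [0.066,0.235,0.02],"roll": -0.228}
  ]
}}

```text
t: 10.02
eef_pos: [495.7, -130.4, 174.3]
tcp_rot: [-3.14, 0.002, -2.944]
ft_force: [0.2, -0.3, -0.8]
opening: 0.093
grip_force: 30.0
```

>>> {"method": "step_arm", "body": {
  "increments": [
    {"slide": [0,0,0.02],"roll": 0},
    {"slide": [0,0,0.02],"roll": 0}
  ]
}}

```text
t: 10.28
eef_pos: [495.5, -132.0, 152.5]
tcp_rot: [3.14, -0.002, -2.946]
ft_force: [0.2, 0.8, 0.0]
opening: 0.092
grip_force: 30.0
```

Run:
```python
from h import *
np.set_printoptions(precision=2,suppress=True)
t=cam('top');s=cam('scene')
r=lambda im,x0,y0,x1,y1: cv2.resize(im[y0:y1,x0:x1],(400,400),interpolation=cv2.INTER_CUBIC)
im=np.hstack([r(t['color'],330,155,390,215),r(s['color'],285,205,335,255)])
cv2.imwrite('pics/fit1.png',im[:,:,::-1])
st=state();p=st['eef_pos'];print(p,st['tcp_rot'],'tcp',proj(t,p),proj(s,p))
for z in (p[2]-9,p[2]-39): print('key at z',z,proj(s,(p[0],p[1],z)))
print('keyway expected',proj(s,(496.1,-131.9,95)),proj(t,(496.1,-131.9,95)))
for n in 'scene','top':
  for k in 'keyway','key_round': print(n,k,[(np.round(q['uv'],1),round(q['confidence'],2)) for q in mark_of(n,k)])
```

```text
[ 496.24 -132.7   153.66] [-3.14  0.   -2.95] tcp (np.float64(367.52421406432376), np.float64(185.0907513484101)) (np.float64(306.0424628827965), np.float64(216.0013415539443))
key at z 144.65514401331416 (np.float64(306.17069038481435), np.float64(218.7318544311721))
key at z 114.65514401331416 (np.float64(306.5888665218096), np.float64(227.63661596084677))
keyway expected (np.float64(307.00507392797056), np.float64(233.14352114160792)) (np.float64(364.2979336359289), np.float64(187.524677992102))
scene keyway [(array([307.9, 237.4]), 0.64), (array([323.8, 145.3]), 0.53), (array([216.9, 223.4]), 0.51), (array([246.7, 312.3]), 0.4)]
scene key_round [(array([270.3, 364. ]), 0.9), (array([277.1, 290.1]), 0.76), (array([349.8, 197.4]), 0.65), (array([308.9, 220.2]), 0.57)]
top keyway [(array([413.3, 280.8]), 0.52)]
top key_round [(array([466.1, 140.7]), 0.45)]
```

View pics/fit1.png

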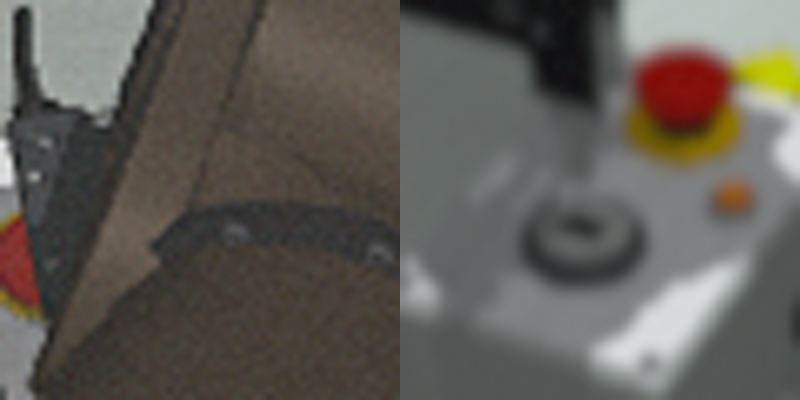

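The scene crop shows the key tip at (580,180), directly above the slot at (581,230). It lines up to within about a pixel, so I feel my way in.

>>> {"method": "step_arm", "body": {
  "increments": [
    {"slide": [0,0,0.012],"roll": 0},
    {"slide": [0,0,0.017],"roll": 0},
    {"slide": [0,0,0.02],"roll": 0},
    {"slide": [0,0,0.02],"roll": 0}
  ]
}}

```text
t: 11.08
eef_pos: [495.9, -132.4, 132.9]
tcp_rot: [3.141, -0.0, -2.946]
ft_force: [-0.4, 0.4, -0.5]
opening: 0.097
grip_force: 30.0
```

>>> {"method": "step_arm", "body": {
  "increments": [
    {"slide": [0,0,0.0015],"roll": 0},
    {"slide": [0,0,0.003],"roll": 0},
    {"slide": [0,0,0.004],"roll": 0},
    {"slide": [0,0,0.004],"roll": 0}
  ]
}}

```text
t: 11.58
eef_pos: [496.0, -132.4, 129.2]
tcp_rot: [3.142, 0.0, -2.946]
ft_force: [-0.2, -0.3, -0.7]
opening: 0.092
grip_force: 30.0
```

>>> {"method": "step_arm", "body": {
  "increments": [
    {"slide": [0,0,0.0015],"roll": 0},
    {"slide": [0,0,0.003],"roll": 0},
    {"slide": [0,0,0.004],"roll": 0},
    {"slide": [0,0,0.004],"roll": 0}
  ]
}}

```text
t: 12.08
eef_pos: [496.0, -132.4, 125.1]
tcp_rot: [3.141, -0.0, -2.946]
ft_force: [0.3, 0.1, -0.4]
opening: 0.093
grip_force: 30.0
```

>>> {"method": "step_arm", "body": {
  "increments": [
    {"slide": [0,0,0.001],"roll": 0.15},
    {"slide": [0,0,0.002],"roll": -0.03},
    {"slide": [0,0,0.0025],"roll": -0.15},
    {"slide": [0,0,0.003],"roll": 0.03},
    {"slide": [0,0,0.0035],"roll": 0.15}
  ]
}}

```text
t: 12.7
eef_pos: [496.2, -132.3, 122.3]
tcp_rot: [3.142, 0.001, -3.101]
ft_force: [-1.3, 3.6, 10.3]
opening: 0.093
grip_force: 30.0
```

>>> {"method": "step_arm", "body": {
  "increments": [
    {"slide": [0,0,0.0005],"roll": -0.15},
    {"slide": [0,0,0.001],"roll": -0.3},
    {"slide": [0,0,0.0015],"roll": -0.15},
    {"slide": [0,0,0.002],"roll": 0.0}
  ]
}}

```text
t: 13.2
eef_pos: [496.0, -132.3, 120.2]
tcp_rot: [3.141, 0.0, -3.101]
ft_force: [-0.4, 2.2, 2.1]
opening: 0.096
grip_force: 30.0
```

>>> {"method": "step_arm", "body": {
  "increments": [
    {"slide": [0,0,0.0005],"roll": -0.15},
    {"slide": [0,0,0.001],"roll": -0.3},
    {"slide": [0,0,0.0015],"roll": -0.15},
    {"slide": [0,0,0.002],"roll": 0.0}
  ]
}}

```text
t: 13.7
eef_pos: [496.2, -132.3, 118.2]
tcp_rot: [3.141, 0.001, -3.101]
ft_force: [-0.2, 2.4, 8.3]
opening: 0.096
grip_force: 30.0
```

>>> {"method": "step_arm", "body": {
  "increments": [
    {"slide": [0,0,0.0005],"roll": -0.15},
    {"slide": [0,0,0.001],"roll": -0.3},
    {"slide": [0,0,0.0015],"roll": -0.15},
    {"slide": [0,0,0.002],"roll": 0.0}
  ]
}}

```text
t: 14.2
eef_pos: [496.1, -132.2, 116.3]
tcp_rot: [3.141, 0.001, -3.101]
ft_force: [-1.5, 1.7, 5.2]
opening: 0.092
grip_force: 30.0
```

>>> {"method": "step_arm", "body": {
  "increments": [
    {"slide": [0,0,0.0005],"roll": -0.15},
    {"slide": [0,0,0.001],"roll": -0.3},
    {"slide": [0,0,0.0015],"roll": -0.15},
    {"slide": [0,0,0.002],"roll": 0.0}
  ]
}}

```text
t: 14.7
eef_pos: [496.1, -132.2, 113.9]
tcp_rot: [3.141, 0.0, -3.101]
ft_force: [0.5, 1.6, 3.9]
opening: 0.096
grip_force: 30.0
```

>>> {"method": "step_arm", "body": {
  "increments": [
    {"slide": [0,0,0.001],"roll": -0.15},
    {"slide": [0,0,0.002],"roll": -0.3},
    {"slide": [0,0,0.003],"roll": -0.15},
    {"slide": [0,0,0.004],"roll": -0.15}
  ]
}}

```text
t: 15.2
eef_pos: [496.0, -132.3, 109.8]
tcp_rot: [3.141, 0.0, -2.946]
ft_force: [-1.0, 2.1, 2.6]
opening: 0.093
grip_force: 30.0
```

>>> {"method": "step_arm", "body": {
  "increments": [
    {"slide": [0,0,0.001],"roll": 0},
    {"slide": [0,0,0.002],"roll": 0},
    {"slide": [0,0,0.003],"roll": 0},
    {"slide": [0,0,0.003],"roll": 0}
  ]
}}

```text
t: 15.7
eef_pos: [495.9, -132.4, 106.6]
tcp_rot: [3.141, -0.0, -2.946]
ft_force: [0.3, 2.3, 1.7]
opening: 0.095
grip_force: 30.0
```

>>> {"method": "step_arm", "body": {
  "increments": [
    {"slide": [0,0,0.0007],"roll": 0},
    {"slide": [0,0,0.0014],"roll": 0},
    {"slide": [0,0,0.002],"roll": 0},
    {"slide": [0,0,0.002],"roll": 0}
  ]
}}

```text
t: 16.2
eef_pos: [496.0, -132.4, 105.6]
tcp_rot: [-3.141, 0.001, -2.946]
ft_force: [-3.6, 4.1, 14.5]
opening: 0.092
grip_force: 30.0
```

The flange has bottomed out, with 14.5 N at the expected height. I turn the key clockwise, easing the push slightly.

>>> {"method": "step_arm", "body": {
  "increments": [
    {"slide": [0,0,-0.0004],"roll": 0.15},
    {"slide": [0,0,-0.0004],"roll": 0.3},
    {"slide": [0,0,-0.0004],"roll": 0.45},
    {"slide": [0,0,-0.0004],"roll": 0.6},
    {"slide": [0,0,-0.0004],"roll": 0.75}
  ]
}}

```text
t: 16.82
eef_pos: [496.2, -132.5, 105.7]
tcp_rot: [3.141, 0.001, 2.582]
ft_force: [-1.9, 2.9, 9.0]
opening: 0.093
grip_force: 30.0
```

```bash
python3 -c "
from h import *
s=state();print(s['eef_pos'],s['ft_force'],s['moment'],s['tcp_rot'],s['joints'])"
```

```text
[ 496.15520376 -132.49615956  105.65000888] [-1.91751172  2.87224036  8.98124679] [0.69745902 0.39991923 0.02046375] [3.14143195e+00 7.61716236e-04 2.58211602e+00] [-3.89651472e-01  4.83005158e-01  1.94466719e+00  4.53305706e-05
  7.13142383e-01 -1.40100550e+00]
```

>>> {"method": "step_arm", "body": {
  "increments": [
    {"slide": [0,0,0],"roll": 0.15},
    {"slide": [0,0,0],"roll": 0.3},
    {"slide": [0,0,0],"roll": 0.45},
    {"slide": [0,0,0],"roll": 0.6},
    {"slide": [0,0,0],"roll": 0.7}
  ]
}}

```text
t: 17.45
eef_pos: [496.1, -132.6, 105.6]
tcp_rot: [3.141, 0.001, 1.883]
ft_force: [-1.8, 2.2, 10.1]
opening: 0.091
grip_force: 30.0
```

```bash
python3 -c "
from h import *
s=state();print(s['eef_pos'],s['ft_force'],s['moment'],s['tcp_rot'],s['joints'])"
```

```text
[ 496.10723752 -132.56867368  105.63120102] [-1.82412263  2.16735656 10.13376209] [0.42857293 0.51222068 0.0243543 ] [3.14114736e+00 5.49626682e-04 1.88316804e+00] [-3.89732642e-01  4.83035168e-01  1.94468206e+00 -2.01830855e-04
  7.13180496e-01 -7.01951879e-01]
```

>>> {"method": "step_arm", "body": {
  "increments": [
    {"slide": [0,0,0],"roll": 0.05},
    {"slide": [0,0,0],"roll": 0.1},
    {"slide": [0,0,0],"roll": 0.13},
    {"slide": [0,0,0],"roll": 0.13}
  ]
}}

```text
t: 17.95
eef_pos: [496.1, -132.6, 105.6]
tcp_rot: [3.141, 0.0, 1.757]
ft_force: [-3.0, 3.1, 9.2]
opening: 0.096
grip_force: 30.0
```

```bash
python3 -c "
from h import *
s=state();print(s['eef_pos'],s['ft_force'],s['moment'],s['tcp_rot'],s['joints'])"
```

```text
[ 496.05183271 -132.60880134  105.63376906] [-3.00104358  3.13469373  9.16170215] [0.4535074  0.56988495 0.07093158] [3.14115604e+00 4.71787937e-04 1.75670641e+00] [-3.89833007e-01  4.83005750e-01  1.94473447e+00 -2.41507449e-04
  7.13229359e-01 -5.75560604e-01]
```

>>> {"method": "step_arm", "body": {
  "increments": [
    {"slide": [0,0,0],"roll": 0.03},
    {"slide": [0,0,0],"roll": 0.06},
    {"slide": [0,0,0],"roll": 0.08},
    {"slide": [0,0,0],"roll": 0.08}
  ]
}}

```text
t: 18.45
eef_pos: [496.0, -132.6, 105.6]
tcp_rot: [3.141, 0.0, 1.677]
ft_force: [-2.1, 3.7, 10.1]
opening: 0.093
grip_force: 30.0
```

```bash
python3 -c "
from h import *
s=state();print(s['eef_pos'],s['ft_force'],s['moment'],s['tcp_rot'],s['joints'])"
```

```text
[ 496.02809171 -132.59409406  105.64064944] [-2.0775681   3.70373572 10.11928002] [0.43973564 0.4933821  0.03859221] [3.14120297e+00 4.34962679e-04 1.67696665e+00] [-3.89803137e-01  4.82988713e-01  1.94474200e+00 -3.01230876e-04
  7.13312241e-01 -4.95745805e-01]
```

>>> {"method": "step_arm", "body": {
  "increments": [
    {"slide": [0,0,0],"roll": 0.02},
    {"slide": [0,0,0],"roll": 0.04},
    {"slide": [0,0,0],"roll": 0.05},
    {"slide": [0,0,0],"roll": 0.05}
  ]
}}

```text
t: 18.95
eef_pos: [496.0, -132.6, 105.6]
tcp_rot: [3.141, 0.0, 1.627]
ft_force: [-2.3, 2.8, 9.3]
opening: 0.092
grip_force: 30.0
```

Run:
```python
from h import *
s=state();print(s['eef_pos'],s['ft_force'],s['moment'],s['tcp_rot'][2])
M=[]
for i in range(3):
    c=cam('scene');M.append(state()['moment'][2])
print(M)
r=lambda im,x0,y0,x1,y1: cv2.resize(im[y0:y1,x0:x1],(600,600),interpolation=cv2.INTER_CUBIC)
cv2.imwrite('pics/turn1.png',r(c['color'],285,205,335,255)[:,:,::-1])
```

```text
[ 496.04553615 -132.59575172  105.64209972] [-2.25797439  2.83020492  9.29827637] [0.40413851 0.55956785 0.15275983] 1.6272137952923291
[np.float64(0.18657207441613594), np.float64(0.08399343368365472), np.float64(0.13159087527378813)]
```

View pics/turn1.png

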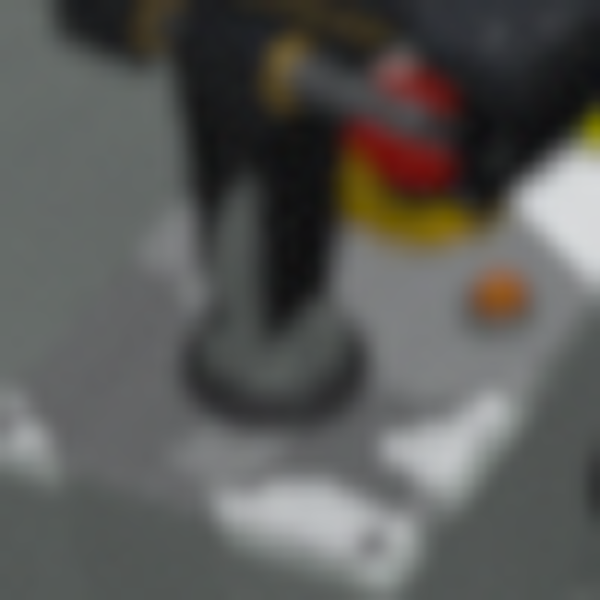

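The flange sits on the switch face and the key is turned with the gripper still on it. Torque has risen to about 0.14 N m, well above the spring, so this looks like the stop. I'll add a little more to confirm.

>>> {"method": "step_arm", "body": {
  "increments": [
    {"slide": [0,0,0.0002],"roll": 0.02},
    {"slide": [0,0,0.0002],"roll": 0.04},
    {"slide": [0,0,0.0002],"roll": 0.04},
    {"slide": [0,0,0.0002],"roll": 0.04}
  ]
}}

```text
t: 19.6
eef_pos: [496.0, -132.6, 105.6]
tcp_rot: [3.141, 0.001, 1.587]
ft_force: [-3.6, 1.9, 11.6]
opening: 0.092
grip_force: 30.0
```

Run:
```python
from h import *
np.set_printoptions(precision=2,suppress=True)
M=[]
for i in range(4):
    c=cam('scene');M.append(state()['moment'][2])
s=state();print(M,s['eef_pos'],s['ft_force'],s['grip_force'],s['tcp_rot'][2])
for q in [(575,220),(600,230),(650,210),(560,340)]: print(at_d(c,*proj(c,(*q,136))))
```

```text
[np.float64(0.19883922839994833), np.float64(0.15532692230753772), np.float64(0.16040614121585609), np.float64(0.170412020348043)] [ 496.03 -132.62  105.62] [-3.14  3.24 12.84] 30.001509463445757 1.587483456180037
[576.89 216.02 138.55]
[602.69 223.96 139.83]
[652.11 204.74 139.41]
[560.7  338.39 136.92]
```

Torque is rising against the stop (about 0.17 N m), the push is 12 N down, the grip is 30 N and the lid is still shut. I hand the job in.

```bash
python3 -c "
from cell import env; print(env.job_done())"
```

```text
the job is handed in; nothing more can be done
None
```

I handed the job in at about 20 s: the lid is held shut by its catch, and the round key is fully in the white station's switch, turned clockwise to the stop and still gripped and held there. I wasn't shown the judging result.

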